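# Kit a bearing unit into the blue tray

## Robot

A 7-joint arm with a two-finger parallel gripper is mounted at the origin on the work surface. World frame = base frame: x ahead of the robot, y to its left, z up, the work surface at z = 0. Lengths are in m, angles in rad, forces in N, time in s.
With the tool pointing down it reaches from about 0.35 to 0.9 m from the base axis. Payload 8.1 kg.
Tool frame: the origin (TCP) lies midway between the tips of the shut fingers; the grasp point (between the pads) lies 19 mm behind it; z points along the fingers, y is the line along which they close (so a half turn about z gives the same grasp; the last joint's range is limited). The gripper opens to 85 mm and grips with 20 to 120 N. Pads are 22 mm wide; open, the fingers measure 114 mm over their backs; the gripper's body (76 mm by 85 mm) begins 54 mm behind the grasp point. The pads swing forward as they close: fully open they stand 13 mm farther back than shut.
Start: joints at [1.2, 0.434, 0.025, 1.573, -0.012, 1.134, -0.075], TCP at [0.165, -0.603, 0.231] pointing down, gripper open.
Joint ranges: [-2.62, 2.62], [-0.44, 2.09], [-1.27, 1.32], [0.08, 2.57], [-1.32, 4.46], [0.12, 2], [-2.74, 2.74]. Speed limits (rad/s): [2.22, 2.22, 3.01, 3.01, 3.14, 3.14, 3.14].

## Interface

Orientations are given as a rotation vector (axis times angle).
In Python, from cell import r gives the robot as it stands.
- The arm moves only by the tool send_rows, never from a script. Its argument "increments" is one flat list of numbers, 4 for each row, row after row: the shift along the tool's x, y, z each as a share of 0.1 m, from -1 to 1, then the turn about the tool's z as a share of 120 degrees, from -1 to 1. In form: [tx, ty, tz, yaw, tx, ty, tz, yaw, ...]. A call has 1 to 8 rows; each row is the pose to reach, as a shift and turn from the pose commanded when the call began, along the tool's axes at that moment; what a row does not reach only later rows make up. A row lasts 1/12 s, in which the tool goes at most 41.7 mm and 7.16 degrees, less where a joint would pass 70% of its speed; a pose out of reach is approached as far as the arm can. A call with a number of a shift or a turn outside -1 to 1 is refused whole. A call with a gripper value outside its range is refused whole. "gripper" is the opening, from 0 (shut) to 1 (fully open), set as the call begins (left out, the last holds). The fingers move at their own pace and stop on an object; "squeeze" is the grip in N (left out, the last holds). Time passes only in rows, so rows that repeat a pose let the fingers close. It gives the time, the measured TCP pose, the force, the opening and the grip force at its end, in the units of the state.
- r.read_state(): the state, without advancing time (a new reading comes with each control period).
- r.get_image(name): name is "side" or "top" or "wrist"; returns a dict with "pixels" (384x512x3 uint8, red, green, blue), "range_z" (384x512 float32, m along the optical axis (not along the pixel's ray), 0 where there is no reading), "fx", "fy", "cx", "cy" (pixels), "rvec" (rotation vector, rad) and "tvec" (3), from world to camera coordinates, as OpenCV has them. Camera axes: x right, y down, z forward; pixel columns grow to the right and rows downward; lengths in m; the calibration is good to about 2 mm. A picture is of the moment at which its call begins.
- r.close_job(): hands the job in; it is judged then, once.
The state is a dict: "time": time; "joint_positions": joint angles; "joint_vel": joint speeds; "joint_torque": joint torques, N m; "eef_pos": TCP position; "ee_rot": TCP orientation; "contact_force": force on the tool from outside, world axes, zero at the start; "moment": the same for the moment, N m; "grip_width": finger opening in m; "grasp_force": force on a finger pad.
Only numpy, scipy, OpenCV 4.12 (cv2) and the standard library are available. Lean on these libraries where they do the work, as an engineer would, in place of code of your own. Each camera call takes 0.05 s, during which the arm holds its last target. There are 200 camera calls.

## Task

Pack the bearing-unit kit from the bench into the blue tray: set the flanged housing down flat in the insert with the round pocket, and only then lower the thin-walled spacer ring over its boss so that it rests on the flange; in any order with these, stand the block with the bored hole flat in the rectangular pocket and lay the shaft with the turned-down round ends lengthwise in the saddles. Leave the look-alikes (the block without a hole, the thick washer with the small hole, the short plain bar) lying where they are.

Things in the scene. Friction and masses are not known exactly. Their poses are not given: they have to be found in the camera images.
- housing: Flanged bearing housing of steel, 0.48 kg: round flange 64 mm across and 12 mm thick, with a solid round boss 30 mm across standing on it; 46 mm tall in all, standing boss up; take it by the boss. Lies loose on the bench. Origin: centre of its underside, z up.
- spacer_ring: Thin-walled flat steel ring, 60 mm outside, 46 mm bore, 14 mm thick, lying flat; goes over the housing's boss. Lies loose on the bench. Origin: centre of its underside, z up.
- bored_block: Aluminium bearing block 60 (x) x 40 (y) x 40 (z) mm with a 24 mm hole straight down through its middle. Lies loose on the bench. Origin: centre of its underside, z up.
- shaft: Steel shaft lying along its x axis, 110 mm long: the middle 80 mm is a 24 x 24 mm square bar, each end a turned-down round journal 16 mm across and 15 mm long; 0.4 kg. Lies loose on the bench. Origin: the middle of the shaft, on its axis, 12 mm above what it lies on, z up.
- solid_block: Look-alike, not wanted: aluminium block 60 (x) x 40 (y) x 40 (z) mm without any hole. Lies loose on the bench. Origin: centre of its underside, z up.
- thick_washer: Look-alike, not wanted: flat steel washer 60 mm outside, only 22 mm bore, 14 mm thick. Lies loose on the bench. Origin: centre of its underside, z up.
- plain_bar: Look-alike, not wanted: plain square steel bar 24 x 24 mm, 64 mm long (x), without round ends. Lies loose on the bench. Origin: centre of its underside, z up.
- round_insert: Insert 16 mm thick with a round pocket 80 mm across, 10 mm deep (black floor 6 mm above the origin), for the housing. White, fixed in the tray, 92 (x) x 120 (y) mm. Origin: centre of its underside, 4 mm above the bench, z up. The three inserts stand side by side along x (95 mm pitch, any order, same yaw) in one fixed blue tray, 302 x 136 mm, walls 25 mm high.
- square_insert: Insert 16 mm thick with a rectangular pocket 58 (x) x 78 (y) mm, 10 mm deep (black floor 6 mm above the origin), for the bored block with its long side along the insert's y. White, fixed in the tray, 92 (x) x 120 (y) mm. Origin: centre of its underside, 4 mm above the bench, z up.
- saddle_insert: Insert with a black base 6 mm thick and, at y = +28 and -28 mm, a pair of white posts 14 mm high and 12 mm long in y with a 42 mm gap centred on x = 0. The shaft lies on the base along y between both pairs; the 44 mm between the pairs is open for fingers. White, fixed in the tray, 92 (x) x 120 (y) mm. Origin: centre of its underside, 4 mm above the bench, z up.
Mind the look-alikes: they are no part of the job. Leave any purple look-alike of the square_insert alone.

How it is judged:
On the way, in this order (a step that is already met when the one before it is completed fails the run):
1. the housing sits flat in the round pocket (horizontal distance between housing and round_insert below 0.012 m and z of housing in the frame of round_insert between 0.003 and 0.01 m and angle between housing's own z axis and vertical below 0.1 rad), for 0.2 s.
2. the spacer ring lies over the boss on the flange of the housing in the tray (all of step 1 and horizontal distance between spacer_ring and housing below 0.012 m and z of spacer_ring in the frame of housing between 0.009 and 0.016 m and angle between spacer_ring's own z axis and vertical below 0.1 rad), for 0.2 s.
At the end, for the whole second after the job is handed in: Housing flat on the round pocket floor (within 12 mm), ring flat on its flange (12 mm), bored block flat on the rectangular pocket floor (15 mm), shaft on the saddle base between the posts (12 mm across, 15 mm along), all at rest; look-alikes within 25 mm of their start (all of step 2 and horizontal distance between bored_block and square_insert below 0.015 m and z of bored_block in the frame of square_insert between 0.003 and 0.01 m and angle between bored_block's own z axis and vertical below 0.1 rad and x of shaft in the frame of saddle_insert between -0.012 and 0.012 m and y of shaft in the frame of saddle_insert between -0.015 and 0.015 m and z of shaft in the frame of saddle_insert between 0.014 and 0.023 m and angle between the x axis of shaft and the y axis of saddle_insert, either way round below 0.35 rad and linear speed of each of housing, spacer_ring, bored_block, shaft below 0.02 m/s and distance of each of solid_block, thick_washer, plain_bar from where it was at the start of the episode below 0.025 m); the robot touches nothing.
It fails at once if the solid block (a look-alike) is moved by more than 25 mm (distance of solid_block from where it was at the start of the episode above 0.025 m).
It fails at once if the thick washer (a look-alike) is moved by more than 25 mm (distance of thick_washer from where it was at the start of the episode above 0.025 m).
It fails at once if the plain bar (a look-alike) is moved by more than 25 mm (distance of plain_bar from where it was at the start of the episode above 0.025 m).
It also fails if it takes over 102 s, if anything falls off the work surface, if the arm or the gripper's body presses on something with over 40 N, if the wrist force passes 120 N, or if a joint passes its speed limit or range.

## Working session

There is one attempt and no reset: what is moved stays moved. The work goes in short steps, Python scripts to look and compute and a tool call to move; the robot and the scene stay as the last step left them, time stands still between calls to the robot, and variables do not carry over. Pictures are saved under pics/ and viewed, at most 14 in all, crops included, and the job is handed in when it is done.

Besides the shell and the picture viewer there is one more tool, called after "Call:" as name(argument=value, ...) on one line, values as JSON. send_rows: Moves the arm, as the interface text tells. Shift numbers are shares of 0.1 m and turn numbers shares of 120 degrees, none past 1 either way. Its arguments: {"type":"object","properties":{"increments":{"type":"array"},"gripper":{"type":"number"},"squeeze":{"type":"number"}},"required":["increments"]}

```bash
ls; mkdir -p pics
python3 - <<'E'
from cell import r
import cv2,numpy as np
s=r.read_state(); print({k:np.round(v,3).tolist() for k,v in s.items()})
for n in("top","side"):
    im=r.get_image(n); cv2.imwrite(f"pics/{n}0.png",im["pixels"][:,:,::-1]); np.savez(f"{n}0.npz",**im)
    R=cv2.Rodrigues(np.array(im["rvec"]))[0]; print(n,im["fx"],im["cx"],im["cy"],-R.T@np.array(im["tvec"]),R.round(2).tolist(),(im["range_z"]>0).mean())
E
```

```text
pics
{'time': 0.0, 'joint_positions': [1.2, 0.435, 0.025, 1.574, -0.012, 1.134, -0.075], 'joint_vel': [-0.002, -0.0, -0.001, -0.0, 0.0, -0.001, -0.0], 'joint_torque': [-0.001, -67.047, 1.025, -31.621, 0.016, 0.012, -0.0], 'eef_pos': [0.165, -0.602, 0.231], 'ee_rot': [-3.112, -0.419, 0.001], 'contact_force': [-0.798, 0.071, 0.396], 'moment': [-0.031, 0.031, -0.018], 'grasp_force': 0.0, 'grip_width': 0.085}
top 480.8879841468933 256.29663791752864 189.521086219101 [0.2738352  0.022274   1.30216853] [[-0.02, -1.0, 0.01], [-0.99, 0.02, -0.15], [0.15, -0.01, -0.99]] 0.9959462483723959
side 484.5064470106153 263.2494226193796 190.01458286632985 [ 0.25459128 -1.23824519  0.85283331] [[0.99, -0.15, -0.01], [-0.09, -0.54, -0.84], [0.12, 0.83, -0.55]] 0.995391845703125
```

View pics/top0.png

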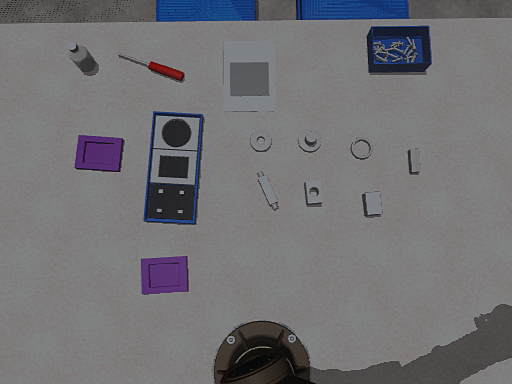

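View pics/side0.png

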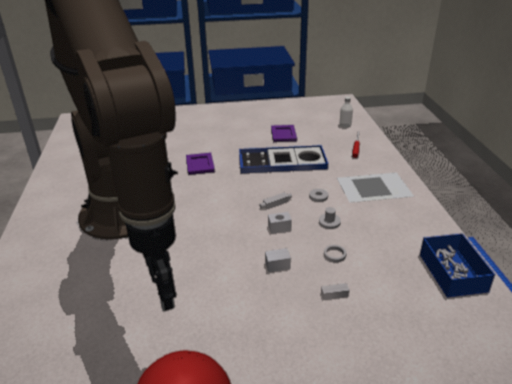

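The top picture shows the washer at (260,141), housing (310,141), ring (361,148), bar (414,160), shaft (268,190), bored block (313,192) and solid block (372,203). The tray inserts are round (177,132), square (174,167) and saddle (170,200). The side picture shows the same layout. Next I'll measure them.

```bash
cat > h.py <<'E'
import cv2,numpy as np
def pts(im):
    "world points from depth image, HxWx3"
    R=cv2.Rodrigues(np.array(im["rvec"]))[0]; t=np.array(im["tvec"]); z=im["range_z"]
    v,u=np.mgrid[:z.shape[0],:z.shape[1]]
    c=np.stack([(u-im["cx"])/im["fx"]*z,(v-im["cy"])/im["fy"]*z,z],-1)
    return (c-t.reshape(3))@R
def rect(P,m):
    "min-area rectangle of world xy points (mm)"
    c,wh,a=cv2.minAreaRect((P[m][:,:2]*1000).astype(np.float32)); 
    if wh[0]<wh[1]: wh=wh[::-1]; a+=90
    return np.round([*c,*wh,a],1)
E
python3 - <<'E'
from h import *
im=dict(np.load("top0.npz")); P=pts(im); Z=P[...,2]; px=im["pixels"].astype(int)
print("bench z",np.median(Z[230:250,250:400]))
roi=dict(washer=(245,125,275,157),housing=(294,126,326,158),ring=(345,132,377,164),bar=(403,143,425,178),shaft=(250,165,285,214),bored=(300,176,326,210),solid=(360,186,386,220))
for n,(a,b,c,d) in roi.items():
    m=np.zeros(Z.shape,bool); m[b:d,a:c]=True; m&=Z>0.007
    top=np.percentile(Z[m],90); t=m&(Z>top-.005)
    print(n,m.sum(),"top z",round(top,4),"top mean",(P[t][:,:2].mean(0)*1000).round(1),rect(P,t),"all",rect(P,m))
hsv=cv2.cvtColor(im["pixels"],cv2.COLOR_RGB2HSV)
t=np.zeros(Z.shape,bool); t[105:230,138:210]=True
print("tray",rect(P,t&(Z>.024)),"z>8",rect(P,t&(Z>.01)))
for n,(a,b,c,d) in dict(round=(155,115,198,150),square=(153,150,196,183),saddle=(150,183,194,219)).items():
    m=np.zeros(Z.shape,bool); m[b:d,a:c]=True; dk=m&(px.max(-1)<80)&(hsv[...,1]<100)
    if n=="saddle": dk=m&(px.min(-1)>110)&(Z>.015)
    print(n,dk.sum(),np.median(Z[dk]),(P[dk][:,:2].mean(0)*1000).round(1),rect(P,dk))
big=cv2.resize(im["pixels"][100:230,135:435,::-1],None,fx=2.6,fy=2.6,interpolation=cv2.INTER_CUBIC); cv2.imwrite("pics/crop0.png",big)
E
```

```text
bench z -0.00011274300892402618
washer 323 top z 0.0172 top mean [598.2  -9.6] [454.9  -8.8 362.9  57.9 179.3] all [464.2  16.3 375.9  61.6 168.9]
housing 407 top z 0.0465 top mean [ 592.6 -138.7] [448.1 -64.5 389.3  28.9 152.7] all [451.5 -83.1 408.5  61.9 157.9]
ring 178 top z 0.0181 top mean [ 556.6 -265.5] [ 443.  -139.7  467.8   58.1  133.2] all [ 430.1 -154.2  467.3   62.5  139.2]
bar 261 top z 0.027 top mean [ 542.2 -426.8] [ 402.3 -223.3  550.6   63.9  124.2] all [ 396.3 -229.9  554.6   82.1  124.3]
shaft 350 top z 0.0268 top mean [464.5 -24.6] [392.7 -18.4 245.   55.9 174. ] all [405.1 -26.  269.6  74.2 175.2]
bored 349 top z 0.0429 top mean [ 454.7 -145.6] [371.5 -86.6 285.2  64.5 144.6] all [370.9 -87.5 285.1  68.2 144.9]
solid 412 top z 0.0433 top mean [ 422.5 -298.4] [ 368.9 -147.8  384.7   62.4  110. ] all [ 379.8 -145.1  386.5   87.2  109.6]
tray [465.1 205.2 474.  235.5  17.3] z>8 [467.1 205.8 478.1 235.5  17.3]
round 709 0.010212009919614759 [633.3 221.4] [475.1 165.5 474.6 137.5  19.3]
square 646 0.009868221525800282 [537.9 226.4] [415.1 156.3 370.4 120.4  25.5]
saddle 69 0.02203113451709612 [456.2 224.5] [452.8 222.   90.5  81.2  86. ]
```

View pics/crop0.png

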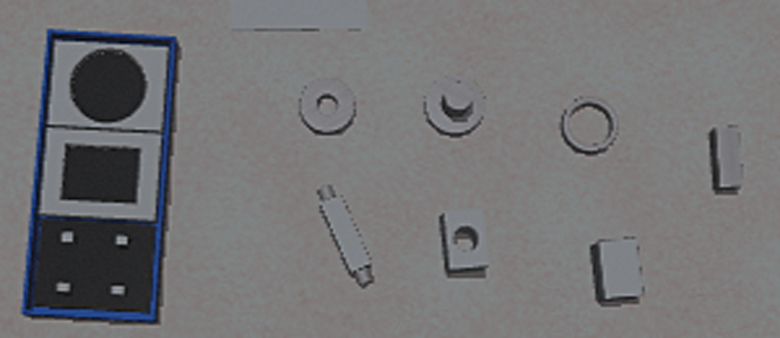

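The crop shows round pocket (108,85), square pocket (100,173) and four saddle posts around (92,262). The depth holes (zero readings) spoiled the rectangles, so I'll filter them and redo it.

Run:
```python
from h import *
im=dict(np.load("top0.npz")); P=pts(im); Z=P[...,2]; px=im["pixels"].astype(int); ok=(im["range_z"]>0)&(Z<.1)
C=np.array([273.8,22.3]);
roi=dict(washer=(245,125,275,157),housing=(294,126,326,158),ring=(345,132,377,164),bar=(403,143,425,178),shaft=(250,165,285,214),bored=(300,176,326,210),solid=(360,186,386,220))
for n,(a,b,c,d) in roi.items():
    m=np.zeros(Z.shape,bool); m[b:d,a:c]=True; m&=ok&(Z>0.006)
    top=np.percentile(Z[m],85); t=m&(Z>top-.005)
    print(n,m.sum(),"top z",round(top,4),"mean",(P[t][:,:2].mean(0)*1000).round(1),rect(P,t),"all",rect(P,m))
hsv=cv2.cvtColor(im["pixels"],cv2.COLOR_RGB2HSV)
t=np.zeros(Z.shape,bool); t[105:230,138:210]=True; t&=ok
print("tray",rect(P,t&(Z>.024)),"z>8",rect(P,t&(Z>.01)))
for n,(a,b,c,d) in dict(round=(155,115,198,150),square=(153,150,196,183),saddle=(150,183,194,219)).items():
    m=np.zeros(Z.shape,bool); m[b:d,a:c]=True; m&=ok; dk=m&(px.max(-1)<80)&(hsv[...,1]<100)&(Z<.013)
    if n=="saddle": dk=m&(px.min(-1)>90)&(Z>.015)&(hsv[...,1]<60)
    k,l,st,ce=cv2.connectedComponentsWithStats(dk.astype(np.uint8))
    print(n,st[1:,4].tolist())
    for i in range(1,k):
        if st[i,4]>8: print(st[i,4],np.median(Z[l==i]),(P[l==i][:,:2].mean(0)*1000).round(1),rect(P,l==i))
```

```text
washer 328 top z 0.0159 mean [607.3 -10.2] [608.2 -10.5  57.6  57.6 134.8] all [616.2 -15.1  78.   58.8 151.1]
housing 417 top z 0.0448 mean [ 606.5 -146. ] [ 606.4 -146.3   28.4   28.3   97.5] all [ 606.  -144.8   78.4   72.9  101. ]
ring 183 top z 0.0163 mean [ 582. -289.] [ 582.7 -288.7   58.4   56.1   79. ] all [ 585.1 -286.3   75.7   64.5    4.9]
bar 267 top z 0.0261 mean [ 543.5 -429.6] [ 543.  -429.8   63.    24.1    0.7] all [ 547.1 -429.9   96.    47.   178.7]
shaft 356 top z 0.0257 mean [469.7 -26.1] [467.8 -26.7 103.3  23.8  22.5] all [ 4.750e+02 -3.090e+01  1.272e+02  6.950e+01  2.000e-01]
bored 353 top z 0.0421 mean [ 458.7 -149.4] [ 458.5 -148.9   60.    40.5    4.3] all [ 461.2 -156.2   89.3   55.8    3.5]
solid 416 top z 0.0425 mean [ 425.5 -305. ] [ 425.3 -305.3   59.3   40.3    1.5] all [ 433.5 -314.9   81.5   63.5  176.4]
tray [536.4 226.7 302.1 136.4 175.7] z>8 [536.9 227.2 303.3 137.4 175.8]
round [7, 1, 5, 1, 1, 1, 4, 1, 561, 7, 1]
561 0.009649289733275447 [633.  222.2] [633.  221.4  77.7  76.7  41.7]
square [5, 2, 532, 1]
532 0.009351180707723807 [537.8 228.4] [537.9 228.7  77.8  58.3  86.1]
saddle [4, 18, 15, 12, 15, 15]
18 0.019175117314213723 [489.9 192.4] [488.6 194.4  40.7   4.1  88.9]
15 0.023736123421397953 [470.  260.3] [470.1 259.9   9.5   9.1  84.4]
12 0.023006226185023165 [465.4 204.5] [465.6 204.4   8.7   6.1  90.5]
15 0.022988489102869353 [417.8 264.1] [418.  263.9  11.8   5.8  86.1]
15 0.023315612899917276 [414.2 208.1] [414.3 208.1  10.6   5.7  89. ]
```

Call:
send_rows(increments=[0,0,0,0.127,0,0,0,0.127,0,0,0,0.127,0,0,0,0.127], gripper=1)

```text
time: 0.43
eef_pos: [0.1654, -0.6025, 0.231]
ee_rot: [-3.141, -0.007, 0.001]
contact_force: [-1.1, 0.4, -0.6]
grip_width: 0.0855
grasp_force: 0.0
```

Call:
send_rows(increments=[1,-1,0,0,1,-1,0,0,1,-1,0,0,1,-1,0,0,1,-1,0,0])

```text
time: 0.85
eef_pos: [0.2699, -0.4986, 0.2314]
ee_rot: [-3.14, -0.022, -0.003]
contact_force: [0.2, -0.2, -0.1]
grip_width: 0.0856
grasp_force: 0.0
```

Call:
send_rows(increments=[1,-1,0,0,1,-1,0,0,1,-1,0,0,1,-1,0,0,1,-1,0,0])

```text
time: 1.27
eef_pos: [0.3688, -0.3987, 0.2314]
ee_rot: [-3.14, -0.02, -0.002]
contact_force: [0.1, -0.9, -0.6]
grip_width: 0.0854
grasp_force: 0.0
```

Call:
send_rows(increments=[1,-1,0,0,1,-1,0,0,1,-1,0,0,1,-1,0,0,1,-1,0,0])

```text
time: 1.68
eef_pos: [0.4679, -0.2989, 0.2312]
ee_rot: [-3.14, -0.017, -0.002]
contact_force: [-0.0, 0.5, 0.1]
grip_width: 0.0857
grasp_force: 0.0
```

Call:
send_rows(increments=[1,-1,0,0,1,-1,0,0,1,-1,0,0,1,-1,0,0,1,-1,0,0])

```text
time: 2.1
eef_pos: [0.5672, -0.1989, 0.2309]
ee_rot: [-3.14, -0.015, -0.001]
contact_force: [-0.6, 0.4, -1.1]
grip_width: 0.0852
grasp_force: 0.0
```

Call:
send_rows(increments=[0.37,-0.53,0,0,0.37,-0.53,0,0,0.37,-0.53,0,0,0.37,-0.53,0,0])

```text
time: 2.43
eef_pos: [0.6014, -0.15, 0.231]
ee_rot: [3.141, 0.006, -0.001]
contact_force: [0.3, -0.9, -0.3]
grip_width: 0.0852
grasp_force: 0.0
```

Run:
```python
from h import *
from cell import r
s=r.read_state(); print(s["eef_pos"])
im=r.get_image("wrist"); cv2.imwrite("pics/w1.png",im["pixels"][:,:,::-1]); np.savez("w1.npz",**im)
P=pts(im);Z=P[...,2]; ok=im["range_z"]>0
R=cv2.Rodrigues(np.array(im["rvec"]))[0]; print(-R.T@np.array(im["tvec"]),R.round(2).tolist())
near=ok&(np.hypot(P[...,0]-.606,P[...,1]+.146)<.045)
b=near&(Z>.04)&(Z<.06); f=near&(Z>.008)&(Z<.02)
print("boss",b.sum(),rect(P,b),np.median(Z[b]),"flange",rect(P,f),"bench",np.median(Z[ok&(Z<.006)]))
```

```text
[ 0.6013724  -0.15000198  0.23095374]
[ 0.66862042 -0.14920201  0.37416148] [[0.0, -1.0, 0.0], [-0.97, -0.0, 0.26], [-0.26, -0.0, -0.97]]
boss 470 [ 608.9 -144.3   28.5   28.1    0.9] 0.04660209184371966 flange [ 608.2 -144.4   62.4   61.9    1.1] bench 0.0007717997796635604
```

View pics/w1.png

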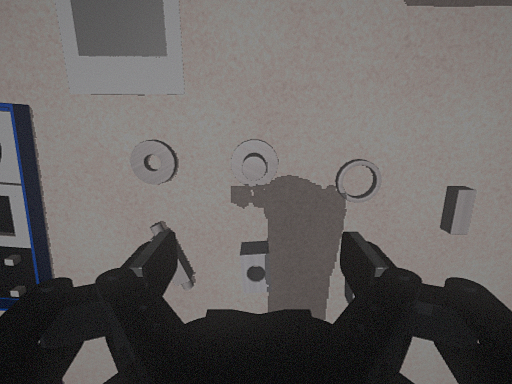

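The wrist view shows the housing at (255,160) with the ring to its right and the washer to its left. I'll descend on the boss.

Call:
send_rows(increments=[0.06,-0.05,1,0,0.06,-0.05,1,0,0.06,-0.05,1,0,0.06,-0.05,1,0])

```text
time: 2.82
eef_pos: [0.6035, -0.1464, 0.1267]
ee_rot: [3.141, -0.0, -0.013]
contact_force: [-1.6, 0.1, -0.5]
grip_width: 0.0855
grasp_force: 0.0
```

Call:
send_rows(increments=[0,0,0.4,0,0,0,0.7,0,0,0,0.9,0,0,0,1,0,0,0,1,0])

```text
time: 3.23
eef_pos: [0.6064, -0.1458, 0.0305]
ee_rot: [3.141, 0.0, -0.004]
contact_force: [0.3, -0.1, 0.3]
grip_width: 0.0857
grasp_force: 0.0
```

Call:
send_rows(increments=[0,0,0.13,0,0,0,0.13,0])

```text
time: 3.4
eef_pos: [0.6078, -0.1447, 0.0183]
ee_rot: [3.141, 0.002, 0.001]
contact_force: [-0.5, -0.0, -0.7]
grip_width: 0.0852
grasp_force: 0.0
```

Call:
send_rows(increments=[0,0,0,0,0,0,0,0,0,0,0,0,0,0,0,0,0,0,0,0,0,0,0,0,0,0,0,0,0,0,0,0], gripper=0.15, squeeze=60)

```text
time: 4.07
eef_pos: [0.608, -0.1441, 0.0192]
ee_rot: [3.141, 0.003, 0.002]
contact_force: [-0.9, 0.0, 5.2]
grip_width: 0.0275
grasp_force: 58.9
```

Call:
send_rows(increments=[0,0,-0.3,0,0,0,-0.7,0,0,0,-1,0,0,0,-1,0])

```text
time: 4.4
eef_pos: [0.6112, -0.1444, 0.1247]
ee_rot: [3.14, 0.003, 0.015]
contact_force: [1.9, -0.0, -3.0]
grip_width: 0.0275
grasp_force: 60.5
```

Call:
send_rows(increments=[0.24,-0.3,0,0,0.24,-0.6,0,0,0.24,-1,0,0,0.24,-1,0,0])

```text
time: 4.73
eef_pos: [0.6308, -0.0321, 0.1174]
ee_rot: [-3.134, -0.019, 0.002]
contact_force: [0.1, 4.4, -3.5]
grip_width: 0.0275
grasp_force: 60.4
```

Call:
send_rows(increments=[0,-0.35,0,0,0,-0.7,0,0,0,-1,0,0,0,-1,0,0])

```text
time: 5.07
eef_pos: [0.6298, 0.0661, 0.1175]
ee_rot: [-3.136, -0.018, 0.002]
contact_force: [0.2, 2.3, -3.4]
grip_width: 0.0273
grasp_force: 60.7
```

Call:
send_rows(increments=[0,-0.35,0,0,0,-0.7,0,0,0,-1,0,0,0,-1,0,0])

```text
time: 5.4
eef_pos: [0.629, 0.1658, 0.1175]
ee_rot: [-3.136, -0.018, 0.003]
contact_force: [-0.6, 2.9, -4.1]
grip_width: 0.0278
grasp_force: 60.9
```

Call:
send_rows(increments=[0,-0.3,0,0,0,-0.5,0,0,0,-0.65,0,0,0,-0.65,0,0,0,-0.65,0,0])

```text
time: 5.82
eef_pos: [0.6303, 0.2216, 0.1175]
ee_rot: [3.141, 0.006, -0.002]
contact_force: [0.4, -1.1, -3.3]
grip_width: 0.0276
grasp_force: 60.9
```

Run:
```python
from h import *
from cell import r
s=r.read_state(); print(s["eef_pos"],s["grip_width"],s["grasp_force"])
im=r.get_image("wrist"); cv2.imwrite("pics/w2.png",im["pixels"][:,:,::-1])
P=pts(im);Z=P[...,2]; ok=im["range_z"]>0; px=im["pixels"].astype(int)
print("above tray z hist"); 
f=ok&(Z>.105)&(Z<.125)&(np.hypot(P[...,0]-.632,P[...,1]-.221)<.05); print("flange",f.sum(),rect(P,f),np.median(Z[f]))
w=ok&(Z>.005)&(Z<.014)&(np.hypot(P[...,0]-.632,P[...,1]-.221)<.06)&(px.max(-1)<80); print("pocket",w.sum(),rect(P,w))
```

```text
[0.63029375 0.2216364  0.11750428] 0.027605202206309798 60.92560887336731
above tray z hist
flange 3708 [646.4 221.7  62.6  32.5  90.1] 0.11094186701260256
pocket 2323 [656.3 222.7  80.   65.5  91.8]
```

View pics/w2.png

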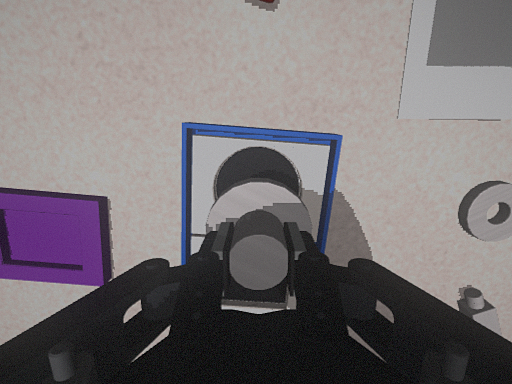

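The wrist view shows the housing held level with its flange at (258,225), over the round pocket at (258,185). I'll lower it.

Call:
send_rows(increments=[0.02,0,0.3,0,0.02,0,0.55,0,0.02,0,0.75,0,0.02,0,0.85,0,0.02,0,0.88,0,0.02,0,0.89,0,0.02,0,0.89,0])

```text
time: 6.45
eef_pos: [0.6335, 0.2197, 0.0297]
ee_rot: [3.141, 0.001, 0.001]
contact_force: [0.1, 0.2, -3.6]
grip_width: 0.0278
grasp_force: 62.3
```

Call:
send_rows(increments=[0,0,0,0,0,0,0,0,0,0,0,0,0,0,0,0], gripper=0.75)

```text
time: 6.78
eef_pos: [0.6335, 0.2213, 0.03]
ee_rot: [-3.141, -0.003, -0.002]
contact_force: [-0.4, 0.5, -0.7]
grip_width: 0.064
grasp_force: 0.0
```

Call:
send_rows(increments=[0,0,-0.4,0,0,0,-0.8,0,0,0,-1,0,0,0,-1,0,0,0,-1,0])

```text
time: 7.2
eef_pos: [0.634, 0.2216, 0.1315]
ee_rot: [-3.14, -0.003, -0.006]
contact_force: [0.1, -0.6, -0.4]
grip_width: 0.0637
grasp_force: 0.0
```

Call:
send_rows(increments=[-0.4,0.3,-0.2,0,-0.5,0.7,-0.2,0,-0.5,1,-0.2,0,-0.5,1,-0.2,0,-0.5,1,-0.2,0], gripper=1)

```text
time: 7.62
eef_pos: [0.5826, 0.1174, 0.1485]
ee_rot: [3.14, -0.005, -0.002]
contact_force: [0.3, 0.5, -0.2]
grip_width: 0.0851
grasp_force: 0.0
```

Run:
```python
from h import *
from cell import r
s=r.read_state(); print(s["eef_pos"],s["grip_width"],s["grasp_force"])
im=r.get_image("wrist"); cv2.imwrite("pics/w3.png",im["pixels"][:,:,::-1])
def rep(im,n):
    P=pts(im);Z=P[...,2]; ok=im["range_z"]>0; px=im["pixels"].astype(int); d=np.hypot(P[...,0]-.632,P[...,1]-.221)
    b=ok&(d<.03)&(Z>.048)&(Z<.07); f=ok&(d<.05)&(Z>.0205)&(Z<.03)&(d<.04); w=ok&(d<.05)&(Z<.014)
    for q,m in(("boss",b),("fl",f),("pk",w)):
        if m.sum()>10: print(n,q,m.sum(),rect(P,m),np.median(Z[m]))
rep(im,"w"); rep(r.get_image("top"),"t")
```

```text
[0.58262669 0.11743734 0.1485421 ] 0.08505447141322886 0.0
w boss 1079 [634.3 220.2  30.1  28.5  89.2] 0.05642014513921078
w fl 2173 [634.1 216.5  70.2  62.8  89.2] 0.022544486637264334
w pk 1655 [634.4 221.4  89.2  80.6 135.2] 0.010966832702235167
t boss 48 [632.3 225.4  28.3  12.9   6.9] 0.05495296105582165
t fl 102 [631.3 229.6  69.2  37.9  30.4] 0.022793877811685168
t pk 144 [620.7 237.7  89.9  54.6  22.2] 0.010008524299931024
```

Run:
```python
from h import *
im=dict(np.load("w1.npz")); P=pts(im);Z=P[...,2]; ok=im["range_z"]>0
for n,x,y,rr,lo,hi in(("ring",.582,-.289,.045,.010,.022),("bored",.4587,-.149,.05,.034,.048),("shaft",.468,-.026,.07,.021,.03)):
    m=ok&(np.hypot(P[...,0]-x,P[...,1]-y)<rr)&(Z>lo)&(Z<hi); print(n,m.sum(),rect(P,m),np.median(Z[m]))
```

```text
ring 676 [ 584.3 -287.2   58.6   58.3  118.4] 0.014519991199391498
bored 994 [ 459.8 -147.3   61.1   39.9    4.2] 0.04039206083500464
shaft 271 [469.3 -25.7 104.4  24.2  22.1] 0.02418078943925426
```

Call:
send_rows(increments=[0,0.4,0,0,0,0.8,0,0,0,1,0,0,0,1,0,0])

```text
time: 8.05
eef_pos: [0.5833, 0.0158, 0.1485]
ee_rot: [3.139, -0.006, -0.002]
contact_force: [-0.3, -0.5, -0.9]
grip_width: 0.0854
grasp_force: 0.0
```

Call:
send_rows(increments=[0,0.4,0,0,0,0.8,0,0,0,1,0,0,0,1,0,0])

```text
time: 8.38
eef_pos: [0.5835, -0.0839, 0.1486]
ee_rot: [3.139, -0.005, -0.001]
contact_force: [0.5, 0.1, -0.3]
grip_width: 0.0853
grasp_force: 0.0
```

Call:
send_rows(increments=[0,0.4,0,0,0,0.8,0,0,0,1,0,0,0,1,0,0])

```text
time: 8.72
eef_pos: [0.5836, -0.1836, 0.1486]
ee_rot: [3.139, -0.005, -0.001]
contact_force: [1.0, -0.0, -0.3]
grip_width: 0.0858
grasp_force: 0.0
```

Call:
send_rows(increments=[0,0.4,0,0,0,0.8,0,0,0,1,0,0,0,1,0,0,0,1,0,0])

```text
time: 9.13
eef_pos: [0.5845, -0.278, 0.1485]
ee_rot: [-3.14, -0.003, 0.001]
contact_force: [0.4, 0.7, 0.4]
grip_width: 0.0852
grasp_force: 0.0
```

Call:
send_rows(increments=[0,0.08,0.4,0,0,0.08,0.8,0,0,0.08,0.95,0,0,0.08,0.95,0,0,0.08,0.95,0,0,0.08,0.95,0])

```text
time: 9.63
eef_pos: [0.5857, -0.2853, 0.0558]
ee_rot: [-3.141, -0.006, -0.004]
contact_force: [0.5, -0.6, -0.0]
grip_width: 0.0854
grasp_force: 0.0
```

Run:
```python
from h import *
from cell import r
s=r.read_state(); print(s["eef_pos"],s["grip_width"])
im=r.get_image("wrist"); cv2.imwrite("pics/w4.png",im["pixels"][:,:,::-1])
P=pts(im);Z=P[...,2]; ok=im["range_z"]>0
m=ok&(np.hypot(P[...,0]-.583,P[...,1]+.288)<.045)&(Z>.010)&(Z<.022); print(m.sum(),rect(P,m))
```

```text
[ 0.58569617 -0.28534974  0.05578462] 0.08537749969396964
2219 [ 584.4 -287.1   58.8   58.7  153.5]
```

View pics/w4.png

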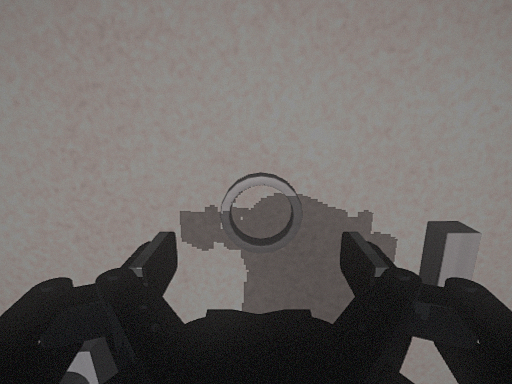

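The wrist view shows the ring at (261,211), centred between the open fingers with nothing else in the way. I'll descend and grip.

Call:
send_rows(increments=[-0.01,0.01,0.25,0,-0.01,0.01,0.4,0,-0.01,0.01,0.5,0,-0.01,0.01,0.55,0,-0.01,0.01,0.56,0,-0.01,0.01,0.56,0])

```text
time: 10.18
eef_pos: [0.5835, -0.2881, -0.0009]
ee_rot: [3.141, 0.003, 0.002]
contact_force: [-0.7, 0.8, 0.2]
grip_width: 0.0853
grasp_force: 0.0
```

Call:
send_rows(increments=[0,0,0,0,0,0,0,0,0,0,0,0,0,0,0,0,0,0,0,0], gripper=0.5, squeeze=40)

```text
time: 10.6
eef_pos: [0.5835, -0.2883, -0.0001]
ee_rot: [3.141, 0.003, 0.003]
contact_force: [-2.5, 1.5, 8.5]
grip_width: 0.0586
grasp_force: 40.8
```

Call:
send_rows(increments=[0,0,-0.3,0,0,0,-0.7,0,0,0,-1,0,0,0,-1,0,0,0,-1,0])

```text
time: 11.02
eef_pos: [0.5844, -0.2887, 0.1011]
ee_rot: [3.14, 0.002, 0.007]
contact_force: [0.4, -0.1, -1.0]
grip_width: 0.058
grasp_force: 43.2
```

Call:
send_rows(increments=[0.2,-0.3,0,0,0.4,-0.7,0,0,0.49,-1,0,0,0.49,-1,0,0])

```text
time: 11.35
eef_pos: [0.6341, -0.1767, 0.097]
ee_rot: [-3.135, -0.019, -0.0]
contact_force: [1.1, 2.0, -0.7]
grip_width: 0.0583
grasp_force: 43.3
```

Call:
send_rows(increments=[0,-0.4,0,0,0,-0.8,0,0,0,-1,0,0,0,-1,0,0])

```text
time: 11.68
eef_pos: [0.6308, -0.0799, 0.097]
ee_rot: [-3.137, -0.016, 0.003]
contact_force: [0.0, 0.7, -0.1]
grip_width: 0.0583
grasp_force: 43.3
```

Call:
send_rows(increments=[0,-0.4,0,0,0,-0.8,0,0,0,-1,0,0,0,-1,0,0])

```text
time: 12.02
eef_pos: [0.6303, 0.0192, 0.0973]
ee_rot: [-3.138, -0.015, 0.003]
contact_force: [0.6, 1.2, 0.0]
grip_width: 0.0584
grasp_force: 43.3
```

Call:
send_rows(increments=[0,-0.4,0,0,0,-0.8,0,0,0,-1,0,0,0,-1,0,0])

```text
time: 12.35
eef_pos: [0.6299, 0.1185, 0.0973]
ee_rot: [-3.138, -0.014, 0.003]
contact_force: [-0.2, 0.3, 0.1]
grip_width: 0.0585
grasp_force: 43.3
```

Call:
send_rows(increments=[0,-0.4,0,0,0,-0.8,0,0,0,-1,0,0,0,-1,0,0,0,-1,0,0,0,-1,0,0])

```text
time: 12.85
eef_pos: [0.631, 0.2096, 0.0974]
ee_rot: [3.139, 0.0, -0.002]
contact_force: [0.1, -0.7, 0.8]
grip_width: 0.0585
grasp_force: 43.3
```

Run:
```python
from h import *
from cell import r
s=r.read_state(); print(s["eef_pos"],s["grip_width"],s["grasp_force"])
im=r.get_image("wrist"); cv2.imwrite("pics/w5.png",im["pixels"][:,:,::-1])
P=pts(im);Z=P[...,2]; ok=im["range_z"]>0; d=np.hypot(P[...,0]-.634,P[...,1]-.217)
m=ok&(d<.045)&(Z>.105)&(Z<.125); print("ring",m.sum(),rect(P,m),np.median(Z[m]))
m=ok&(d<.03)&(Z>.05)&(Z<.06); print("boss",m.sum(),rect(P,m))
```

```text
[0.63099216 0.20955995 0.09735618] 0.058531252311416634 43.34076136350632
ring 5708 [634.4 208.2  64.9  62.2 127.8] 0.11157731362465644
boss 647 [633.5 221.4  29.3  26.5  38.1]
```

View pics/w5.png

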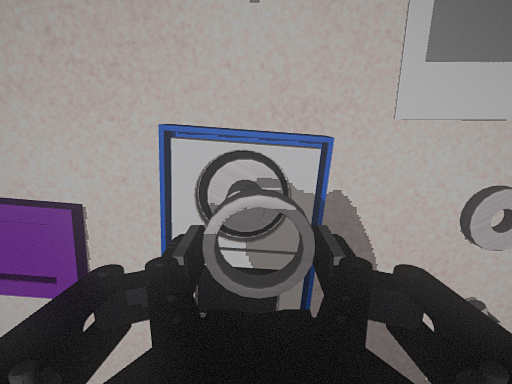

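The wrist view shows the ring held level at (258,245). The boss is at (243,200), about 11 mm further along +y. I'll shift, then lower.

Call:
send_rows(increments=[0.02,-0.11,0,0,0.02,-0.11,0,0,0.02,-0.11,0,0])

```text
time: 13.15
eef_pos: [0.633, 0.2235, 0.0983]
ee_rot: [-3.141, -0.003, -0.0]
contact_force: [0.3, 1.0, -1.4]
grip_width: 0.0583
grasp_force: 43.3
```

Call:
send_rows(increments=[0,0,0.2,0,0,0,0.3,0,0,0,0.4,0,0,0,0.55,0,0,0,0.65,0,0,0,0.73,0,0,0,0.76,0,0,0,0.76,0])

```text
time: 13.82
eef_pos: [0.6327, 0.2229, 0.0223]
ee_rot: [3.141, 0.003, -0.001]
contact_force: [-0.4, 0.3, -1.0]
grip_width: 0.0583
grasp_force: 43.3
```

Call:
send_rows(increments=[0,0,0,0,0,0,0,0,0,0,0,0])

```text
time: 14.07
eef_pos: [0.6331, 0.2231, 0.0224]
ee_rot: [-3.141, -0.003, -0.001]
contact_force: [0.1, 0.1, -1.2]
grip_width: 0.0581
grasp_force: 43.3
```

Call:
send_rows(increments=[0,0,0,0,0,0,0,0,0,0,0,0,0,0,0,0], gripper=0.83)

```text
time: 14.4
eef_pos: [0.633, 0.2231, 0.0224]
ee_rot: [-3.142, -0.003, -0.0]
contact_force: [0.3, 0.4, 0.0]
grip_width: 0.0706
grasp_force: 0.0
```

Call:
send_rows(increments=[0,0,-0.3,0,0,0,-0.7,0,0,0,-1,0,0,0,-1,0,0,0,-1,0])

```text
time: 14.82
eef_pos: [0.6343, 0.2236, 0.1247]
ee_rot: [-3.14, -0.003, -0.007]
contact_force: [-1.5, 0.6, 0.0]
grip_width: 0.0712
grasp_force: 0.0
```

Call:
send_rows(increments=[-0.3,0.3,0,0,-0.7,0.7,0,0,-1,1,0,0,-1,1,0,0,-1,1,0,0])

```text
time: 15.23
eef_pos: [0.529, 0.1183, 0.1208]
ee_rot: [3.138, -0.003, -0.008]
contact_force: [-0.3, 0.6, -0.2]
grip_width: 0.0708
grasp_force: 0.0
```

Run:
```python
from h import *
from cell import r
s=r.read_state(); print(s["eef_pos"],s["grip_width"],np.round(s["joint_positions"],2))
for n in("wrist","top"):
    im=r.get_image(n)
    P=pts(im);Z=P[...,2]; ok=im["range_z"]>0; d=np.hypot(P[...,0]-.633,P[...,1]-.221)
    if n=="wrist": cv2.imwrite("pics/w6.png",im["pixels"][:,:,::-1])
    m=ok&(d<.045)&(Z>.030)&(Z<.042); print("ring",m.sum(),rect(P,m),np.median(Z[m]),Z[m].std())
    m=ok&(d<.03)&(Z>.05)&(Z<.06); print("boss",m.sum(),rect(P,m))
```

```text
[0.52902283 0.1182876  0.12082681] 0.0708294679637575 [-0.24  0.43 -0.1   1.89  0.06  0.83 -1.95]
ring 2523 [633.7 222.3  59.3  58.7  61.2] 0.03625710412868806 0.0017863276652201492
boss 1717 [633.8 219.9  29.8  29.2  89.8]
ring 17 [621.1 244.5  26.5   4.8  25.6] 0.03486775086839907 0.0021656844479966417
boss 0 [0. 0. 0. 0. 0.]
```

View pics/w6.png

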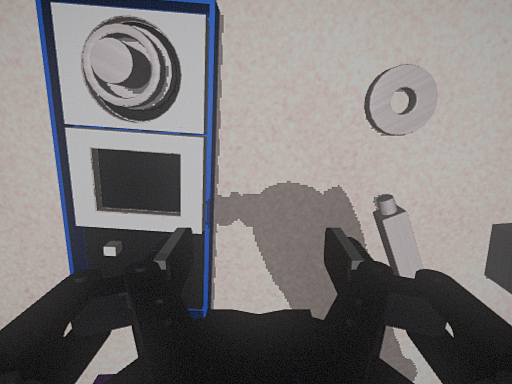

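The wrist view shows the ring over the boss, flat on the flange, at (125,65). The shaft is at (400,230). Next is the bored block.

Call:
send_rows(increments=[-0.3,0.4,0,0,-0.6,0.8,0,0,-0.72,1,0,0,-0.72,1,0,0], gripper=0.8)

```text
time: 15.67
eef_pos: [0.457, 0.017, 0.1211]
ee_rot: [3.138, -0.006, -0.008]
contact_force: [-1.1, 0.0, 0.7]
grip_width: 0.0686
grasp_force: 0.0
```

Call:
send_rows(increments=[0,0.4,0,0,0,0.8,0,0,0,1,0,0,0,1,0,0])

```text
time: 16.0
eef_pos: [0.4622, -0.0816, 0.1219]
ee_rot: [3.14, -0.006, -0.0]
contact_force: [1.1, 0.1, -0.8]
grip_width: 0.0685
grasp_force: 0.0
```

Call:
send_rows(increments=[0,0.3,0,-0.035,0,0.5,0,-0.035,0,0.7,0,-0.035,0,0.7,0,-0.035,0,0.7,0,-0.035,0,0.7,0,-0.035])

```text
time: 16.5
eef_pos: [0.4623, -0.1457, 0.1219]
ee_rot: [-3.138, -0.12, 0.0]
contact_force: [-0.3, 1.4, -0.8]
grip_width: 0.0684
grasp_force: 0.0
```

Run:
```python
from h import *
from cell import r
s=r.read_state(); print(s["eef_pos"],s["ee_rot"],s["grip_width"])
im=r.get_image("wrist"); P=pts(im);Z=P[...,2]; ok=im["range_z"]>0
m=ok&(np.hypot(P[...,0]-.459,P[...,1]+.148)<.05)&(Z>.036)&(Z<.046); print(m.sum(),rect(P,m),np.median(Z[m]))
```

```text
[ 0.4623102  -0.14574064  0.12188535] [-3.13847915e+00 -1.20059894e-01  4.17236609e-04] 0.06835827491873757
2576 [ 459.6 -147.1   60.4   40.     4.3] 0.0405860415687523
```

Call:
send_rows(increments=[-0.03,0.01,0.4,0,-0.03,0.01,0.75,0,-0.03,0.01,0.95,0,-0.03,0.01,1,0,-0.03,0.01,1,0])

```text
time: 16.97
eef_pos: [0.458, -0.147, 0.0212]
ee_rot: [-3.138, -0.121, 0.004]
contact_force: [0.9, 0.3, 1.0]
grip_width: 0.0686
grasp_force: 0.0
```

Call:
send_rows(increments=[0,0,0.08,0,0,0,0.08,0,0,0,0.08,0])

```text
time: 17.22
eef_pos: [0.4594, -0.1484, 0.0151]
ee_rot: [3.139, 0.118, 0.002]
contact_force: [0.4, 0.6, 0.2]
grip_width: 0.0684
grasp_force: 0.0
```

Call:
send_rows(increments=[0,0,0,0,0,0,0,0,0,0,0,0,0,0,0,0,0,0,0,0], gripper=0.3, squeeze=50)

```text
time: 17.63
eef_pos: [0.4592, -0.1485, 0.0152]
ee_rot: [3.139, 0.118, 0.002]
contact_force: [-1.7, 0.9, 7.7]
grip_width: 0.0387
grasp_force: 50.0
```

Call:
send_rows(increments=[0,0,-0.3,0,0,0,-0.7,0,0,0,-1,0,0,0,-1,0,0,0,-1,0])

```text
time: 18.05
eef_pos: [0.4597, -0.1488, 0.1159]
ee_rot: [3.138, 0.117, 0.006]
contact_force: [-0.7, 0.2, -3.0]
grip_width: 0.039
grasp_force: 52.5
```

Call:
send_rows(increments=[0.12,-0.3,0,0,0.25,-0.7,0,0,0.36,-1,0,0,0.36,-1,0,0])

```text
time: 18.38
eef_pos: [0.4879, -0.0384, 0.113]
ee_rot: [-3.135, -0.131, 0.001]
contact_force: [0.7, -0.0, -2.1]
grip_width: 0.0392
grasp_force: 52.3
```

Call:
send_rows(increments=[0.12,-0.4,0,0,0.25,-0.8,0,0,0.36,-1,0,0,0.36,-1,0,0])

```text
time: 18.72
eef_pos: [0.5161, 0.0628, 0.113]
ee_rot: [-3.136, -0.13, 0.001]
contact_force: [0.9, 0.8, -2.8]
grip_width: 0.0391
grasp_force: 52.3
```

Call:
send_rows(increments=[0.12,-0.4,0,0,0.25,-0.8,0,0,0.36,-1,0,0,0.36,-1,0,0])

```text
time: 19.05
eef_pos: [0.5441, 0.1652, 0.1128]
ee_rot: [-3.136, -0.129, 0.001]
contact_force: [0.4, 0.4, -1.9]
grip_width: 0.039
grasp_force: 52.2
```

Call:
send_rows(increments=[0,-0.4,0,-0.05,0,-0.69,0,-0.1,0,-0.69,0,-0.15,0,-0.69,0,-0.2,0,-0.69,0,-0.25,0,-0.69,0,-0.3,0,-0.69,0,-0.34,0,-0.69,0,-0.34])

```text
time: 19.72
eef_pos: [0.5379, 0.2262, 0.1124]
ee_rot: [2.899, 1.21, -0.005]
contact_force: [-0.7, -0.3, -2.8]
grip_width: 0.0385
grasp_force: 52.3
```

Call:
send_rows(increments=[0,0,0,-0.05,0,0,0,-0.1,0,0,0,-0.15,0,0,0,-0.2,0,0,0,-0.25,0,0,0,-0.3,0,0,0,-0.34,0,0,0,-0.34])

```text
time: 20.38
eef_pos: [0.5382, 0.2265, 0.113]
ee_rot: [-2.298, -2.141, 0.003]
contact_force: [0.0, -0.2, -1.9]
grip_width: 0.0392
grasp_force: 52.3
```

Run:
```python
from h import *
from cell import r
s=r.read_state(); print(s["eef_pos"],s["ee_rot"],s["grip_width"],s["grasp_force"])
im=r.get_image("wrist"); cv2.imwrite("pics/w7.png",im["pixels"][:,:,::-1])
P=pts(im);Z=P[...,2]; ok=im["range_z"]>0; px=im["pixels"].astype(int)
d=np.hypot(P[...,0]-.539,P[...,1]-.228)
m=ok&(d<.05)&(Z>.132)&(Z<.148); print("block top",m.sum(),rect(P,m),np.median(Z[m]))
m=ok&(d<.055)&(Z<.013)&(px.max(-1)<80); print("pocket",m.sum(),rect(P,m))
```

```text
[0.53816083 0.22654219 0.11297609] [-2.29822685 -2.14073393  0.00330386] 0.03916008653849767 52.33025372028351
block top 8801 [539.8 226.   66.4  60.6 175.9] 0.1384278391728214
pocket 1863 [536.7 237.8 103.   61.3 173.8]
```

View pics/w7.png

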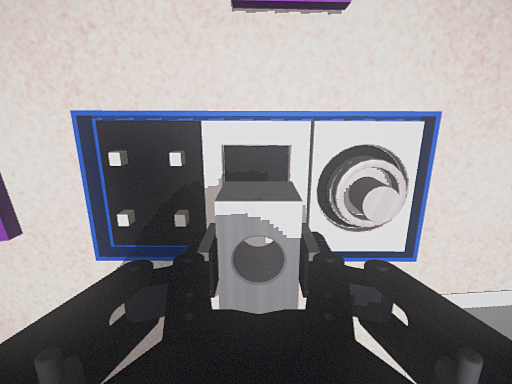

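The wrist view shows the block at (259,255) held in line with the square pocket at (256,165), just behind it because of parallax. I'll lower it.

Call:
send_rows(increments=[0.015,0.01,0.3,0,0.015,0.01,0.5,0,0.015,0.01,0.65,0,0.015,0.01,0.77,0,0.015,0.01,0.85,0,0.015,0.01,0.89,0,0.015,0.01,0.89,0,0.015,0.01,0.89,0])

```text
time: 21.1
eef_pos: [0.5402, 0.2293, 0.0258]
ee_rot: [2.301, 2.139, 0.001]
contact_force: [0.2, 0.1, -2.1]
grip_width: 0.039
grasp_force: 52.3
```

Call:
send_rows(increments=[0,0,0,0,0,0,0,0,0,0,0,0,0,0,0,0], gripper=0.68)

```text
time: 21.43
eef_pos: [0.5401, 0.2292, 0.0255]
ee_rot: [2.3, 2.14, 0.001]
contact_force: [0.2, -0.1, 0.4]
grip_width: 0.058
grasp_force: 0.0
```

Call:
send_rows(increments=[0,0,-0.3,0,0,0,-0.7,0,0,0,-1,0,0,0,-1,0,0,0,-1,0])

```text
time: 21.85
eef_pos: [0.5411, 0.2297, 0.1275]
ee_rot: [2.299, 2.139, 0.006]
contact_force: [-0.4, 0.2, -1.8]
grip_width: 0.0581
grasp_force: 0.0
```

Run:
```python
from h import *
from cell import r
s=r.read_state(); print(s["eef_pos"],s["ee_rot"],s["grip_width"])
im=r.get_image("wrist"); cv2.imwrite("pics/w8.png",im["pixels"][:,:,::-1])
P=pts(im);Z=P[...,2]; ok=im["range_z"]>0; px=im["pixels"].astype(int)
d=np.hypot(P[...,0]-.539,P[...,1]-.228)
m=ok&(d<.05)&(Z>.045)&(Z<.056); print("block top",m.sum(),rect(P,m),np.median(Z[m]),Z[m].std())
```

```text
[0.54106765 0.22969154 0.12747686] [2.29884132 2.13905633 0.00636231] 0.05812689197637303
block top 2678 [541.8 228.2  60.3  40.1  85.7] 0.050726613158915065 0.0008694563793749695
```

View pics/w8.png

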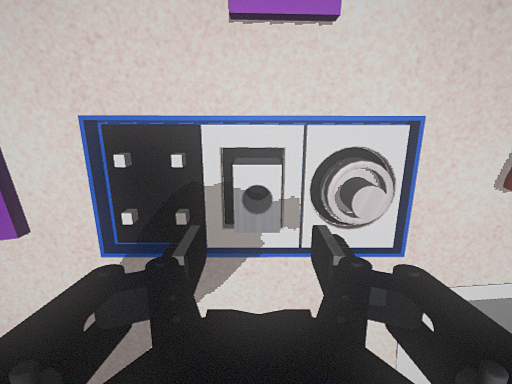

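The wrist view shows the bored block flat in its pocket at (257,195). The last part is the shaft.

Call:
send_rows(increments=[-0.4,-0.2,0,0,-0.8,-0.4,0,0,-1,-0.53,0,0,-1,-0.53,0,0])

```text
time: 22.23
eef_pos: [0.4751, 0.1263, 0.1231]
ee_rot: [-2.304, -2.135, 0.014]
contact_force: [-0.8, 0.5, -1.2]
grip_width: 0.0576
grasp_force: 0.0
```

Call:
send_rows(increments=[-0.4,0,0,0,-0.8,0,0,0,-1,0,0,0,-1,0,0,0])

```text
time: 22.57
eef_pos: [0.471, 0.0275, 0.1237]
ee_rot: [-2.306, -2.132, 0.008]
contact_force: [-0.2, -0.4, -0.6]
grip_width: 0.0585
grasp_force: 0.0
```

Call:
send_rows(increments=[-0.4,0,0,0.05,-0.59,0,0,0.1,-0.59,0,0,0.15,-0.59,0,0,0.2,-0.59,0,0,0.25,-0.59,0,0,0.3,-0.59,0,0,0.35,-0.59,0,0,0.35])

```text
time: 23.23
eef_pos: [0.4678, -0.0248, 0.1244]
ee_rot: [-2.916, -1.168, 0.003]
contact_force: [0.4, -0.5, -0.6]
grip_width: 0.0584
grasp_force: 0.0
```

Call:
send_rows(increments=[0,0,0,0.05,0,0,0,0.1,0,0,0,0.15,0,0,0,0.18,0,0,0,0.182,0,0,0,0.182])

```text
time: 23.73
eef_pos: [0.4681, -0.0251, 0.1248]
ee_rot: [-3.082, -0.608, 0.002]
contact_force: [-0.0, 0.6, -0.5]
grip_width: 0.0577
grasp_force: 0.0
```

Run:
```python
from h import *
from cell import r
s=r.read_state(); p=np.array(s["eef_pos"]); th=2*np.arctan2(s["ee_rot"][1],s["ee_rot"][0]); print(p,np.degrees(th),s["grip_width"])
im=r.get_image("wrist"); cv2.imwrite("pics/w9.png",im["pixels"][:,:,::-1])
P=pts(im);Z=P[...,2]; ok=im["range_z"]>0
d=np.hypot(P[...,0]-.468,P[...,1]+.026)
for lo in(.008,.021):
    m=ok&(d<.07)&(Z>lo)&(Z<.029); k,l,st,ce=cv2.connectedComponentsWithStats(m.astype(np.uint8)); m=l==1+st[1:,4].argmax()
    q=rect(P,m); print(lo,m.sum(),q)
    dx=q[:2]/1000-p[:2]; print("tool dx,dy",dx@[np.cos(th),np.sin(th)],dx@[np.sin(th),-np.cos(th)])
```

```text
[ 0.46808957 -0.02512331  0.12478326] -337.6652990802374 0.05771133970164331
0.008 2639 [469.8 -24.5 109.7  23.8  22. ]
tool dx,dy 0.0018189821134806127 7.344818481121687e-05
0.021 2134 [468.7 -24.9  82.4  23.8  22. ]
tool dx,dy 0.0006494978317919676 2.5421995256253116e-05
```

View pics/w9.png

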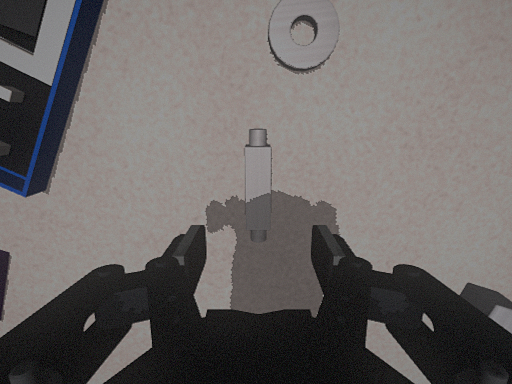

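The wrist view shows the shaft upright at (258,185), centred and lined up with the fingers. I'll grip it.

Call:
send_rows(increments=[0.01,0,0.4,0,0.01,0,0.75,0,0.01,0,0.95,0,0.01,0,1,0,0.01,0,1,0])

```text
time: 24.2
eef_pos: [0.4682, -0.025, 0.0241]
ee_rot: [-3.082, -0.604, 0.005]
contact_force: [-0.0, -0.4, 0.4]
grip_width: 0.0583
grasp_force: 0.0
```

Call:
send_rows(increments=[0,0,0.1,0,0,0,0.18,0,0,0,0.19,0,0,0,0.19,0])

```text
time: 24.53
eef_pos: [0.4694, -0.0252, 0.0064]
ee_rot: [3.083, 0.601, 0.0]
contact_force: [0.3, -0.5, 0.3]
grip_width: 0.0582
grasp_force: 0.0
```

Call:
send_rows(increments=[0,0,0,0,0,0,0,0,0,0,0,0,0,0,0,0,0,0,0,0,0,0,0,0], gripper=0.1, squeeze=60)

```text
time: 25.03
eef_pos: [0.4697, -0.0251, 0.007]
ee_rot: [3.083, 0.601, 0.001]
contact_force: [-1.2, 0.4, 6.7]
grip_width: 0.0224
grasp_force: 59.1
```

Call:
send_rows(increments=[0,0,-0.3,0,0,0,-0.7,0,0,0,-1,0,0,0,-1,0,0,0,-1,0])

```text
time: 25.45
eef_pos: [0.4703, -0.0253, 0.1076]
ee_rot: [3.083, 0.6, 0.005]
contact_force: [-0.1, 0.1, -5.2]
grip_width: 0.0227
grasp_force: 61.4
```

Call:
send_rows(increments=[0.1,-0.3,0,0,0.2,-0.7,0,0,0.3,-1,0,0,0.3,-1,0,0])

```text
time: 25.78
eef_pos: [0.4578, 0.0859, 0.1049]
ee_rot: [-3.077, -0.613, 0.002]
contact_force: [0.7, 1.2, -4.3]
grip_width: 0.0226
grasp_force: 61.3
```

Call:
send_rows(increments=[0.1,-0.4,0,0,0.2,-0.8,0,0,0.3,-1,0,0,0.3,-1,0,0])

```text
time: 26.12
eef_pos: [0.4484, 0.1887, 0.1049]
ee_rot: [-3.078, -0.612, 0.001]
contact_force: [0.1, -0.0, -4.1]
grip_width: 0.0228
grasp_force: 61.3
```

Call:
send_rows(increments=[0.05,-0.3,0,-0.05,0.13,-0.5,0,-0.1,0.13,-0.5,0,-0.15,0.13,-0.5,0,-0.2,0.13,-0.5,0,-0.25,0.13,-0.5,0,-0.3,0.13,-0.5,0,-0.35,0.13,-0.5,0,-0.35])

```text
time: 26.78
eef_pos: [0.4421, 0.2328, 0.1043]
ee_rot: [-2.659, -1.672, 0.006]
contact_force: [-1.0, -0.2, -5.0]
grip_width: 0.0227
grasp_force: 61.3
```

Call:
send_rows(increments=[0,0,0,-0.05,0,0,0,-0.1,0,0,0,-0.15,0,0,0,-0.18,0,0,0,-0.18,0,0,0,-0.18])

```text
time: 27.28
eef_pos: [0.4426, 0.2333, 0.1053]
ee_rot: [-2.309, -2.13, 0.003]
contact_force: [0.4, 0.1, -4.0]
grip_width: 0.0224
grasp_force: 61.3
```

Run:
```python
from h import *
from cell import r
s=r.read_state(); p=np.array(s["eef_pos"]); th=2*np.arctan2(s["ee_rot"][1],s["ee_rot"][0]); print(p,np.degrees(th),s["grip_width"],s["grasp_force"])
im=r.get_image("wrist"); cv2.imwrite("pics/w10.png",im["pixels"][:,:,::-1])
P=pts(im);Z=P[...,2]; ok=im["range_z"]>0
d=np.maximum(abs(P[...,0]-.443),abs(P[...,1]-.234))
m=ok&(d<.045)&(Z>.0195)&(Z<.028); k,l,st,ce=cv2.connectedComponentsWithStats(m.astype(np.uint8))
for i in range(1,k):
    if st[i,4]>15: print(st[i,4],ce[i].round(),rect(P,l==i))
m=ok&(d<.08)&(Z>.106)&(Z<.13); print("shaft",rect(P,m))
```

```text
[0.44258112 0.23330793 0.10527366] -274.61936394054635 0.02241642592719793 61.34548544883728
185 [225. 160.] [419.  266.6  11.7  10.   84.8]
176 [287. 160.] [470.6 262.4  11.8   9.3  86.6]
62 [288. 219.] [467.8 209.4   8.2   6.3 175.9]
90 [227. 220.] [413.3 212.9  13.8   8.4  35.8]
shaft [445.4 241.9  90.1  47.4  67.5]
```

View pics/w10.png

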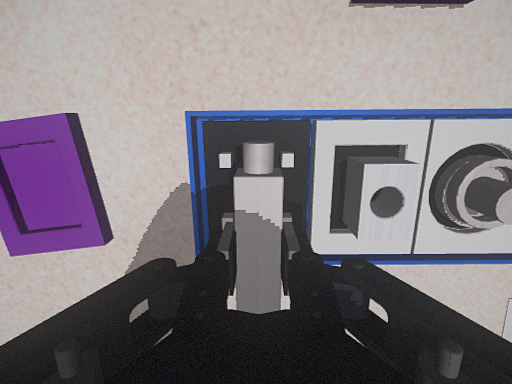

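The wrist view shows the shaft at (258,200), centred between the saddle posts, with the far pair at (225,160) and (287,160). I'll lower it.

Call:
send_rows(increments=[0.02,0.005,0.3,0,0.02,0.005,0.5,0,0.02,0.005,0.65,0,0.02,0.005,0.77,0,0.02,0.005,0.85,0,0.02,0.005,0.89,0,0.02,0.005,0.89,0,0.02,0.005,0.89,0])

```text
time: 28.0
eef_pos: [0.444, 0.2362, 0.0176]
ee_rot: [2.305, 2.134, 0.001]
contact_force: [0.7, 0.6, -4.1]
grip_width: 0.0227
grasp_force: 61.3
```

Call:
send_rows(increments=[0,0,0,0,0,0,0,0,0,0,0,0,0,0,0,0], gripper=0.5)

```text
time: 28.33
eef_pos: [0.4441, 0.2361, 0.0176]
ee_rot: [2.304, 2.135, 0.001]
contact_force: [0.4, -0.2, -0.0]
grip_width: 0.0428
grasp_force: 0.0
```

Call:
send_rows(increments=[0,0,-0.3,0,0,0,-0.7,0,0,0,-1,0,0,0,-1,0,0,0,-1,0])

```text
time: 28.75
eef_pos: [0.445, 0.2365, 0.1191]
ee_rot: [2.304, 2.134, 0.006]
contact_force: [0.0, -0.4, -1.0]
grip_width: 0.0425
grasp_force: 0.0
```

Call:
send_rows(increments=[-0.3,0,-0.3,0,-0.7,0,-0.5,0,-1,0,-0.8,0,-1,0,-0.8,0,-1,0,-0.8,0])

```text
time: 29.17
eef_pos: [0.4368, 0.1339, 0.1977]
ee_rot: [2.308, 2.129, 0.001]
contact_force: [-0.0, 0.8, -0.1]
grip_width: 0.0429
grasp_force: 0.0
```

Run:
```python
from h import *
from cell import r
s=r.read_state(); print(s["eef_pos"],s["grip_width"])
im=r.get_image("wrist"); cv2.imwrite("pics/w11.png",im["pixels"][:,:,::-1])
P=pts(im);Z=P[...,2]; ok=im["range_z"]>0
for n,x,y,rr,lo,hi in(("shaft",.443,.235,.06,.029,.04),("block",.54,.228,.05,.045,.055),("ring",.634,.221,.04,.03,.042),("boss",.634,.221,.03,.05,.06)):
    m=ok&(np.hypot(P[...,0]-x,P[...,1]-y)<rr)&(Z>lo)&(Z<hi); print(n,m.sum(),rect(P,m),np.median(Z[m]))
```

```text
[0.43681124 0.13394223 0.19773457] 0.04292258068355126
shaft 2056 [445.6 234.9 108.7  23.5  85.8] 0.034553446372382904
block 2240 [542.  228.   59.9  40.8  85.3] 0.050720149864623316
ring 1326 [632.8 222.3  58.6  58.3  87.5] 0.03639968703074626
boss 898 [634.  220.2  29.9  29.3  40.5] 0.056749560719207726
```

View pics/w11.png

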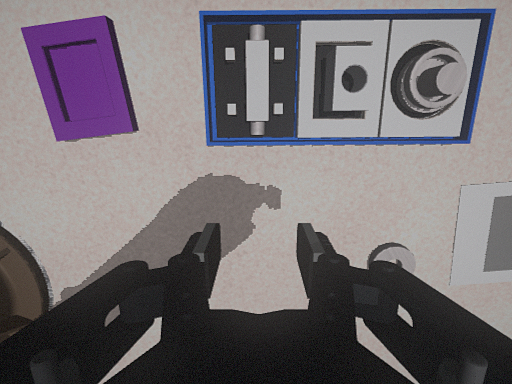

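The wrist view shows all four parts seated: the shaft at (257,80) between the posts, the block at (350,80), and the ring on the housing at (440,80). The robot is clear, so I'll hand the job in.

```bash
python3 -c "
from cell import r
print(r.close_job())"
```

```text
the job is handed in; nothing more can be done
None
```

The kit is packed and the job handed in at about 29 s: housing, ring, bored block and shaft all measured seated in the last wrist picture, and I never gripped or moved the look-alikes; no pass/fail verdict came back.

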